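Tip the standing staple carton flat into the desk box and shut the lid

TASK

A carton of staple refills was left standing on end in the open wooden desk box, so the lid cannot shut. With the fingertips, push the carton over near its top so that it drops flat into the empty space along the front of the box, beside the carton already lying there, then push the lid over and fully shut, and move clear. Push only: do not grip or lift a carton, do not press hard on the carton, and leave the flat carton and the other things on the desk as they are.

Things in the scene. Friction and masses are not known exactly. Their poses are not given: they have to be found in the camera images.
- carton: Plain pale-brown card carton of staple refills, small white label, standing on end inside the box near its left (+y) end, in the front half: 108 mm tall (own z), 48 wide (own x), 34 thick (own y, roughly the box's y), 0.13-0.25 kg. Its top stands 65 mm above the box walls. Origin: centre of its underside as it stands. The box walls cover its lower 43 mm, so it is tipped by a push near its top; it has room to lie flat only toward the box's right (-y) end.
- carton_middle (a point): The middle of that carton (54 mm from its underside). Flat on a broad face on the box floor it lies 24 mm above the desk.
- flat_carton: An identical carton lying flat on the box floor along the back (hinge) wall, long side along the box's y: 48 x 108 mm, 34 mm high. Origin: centre of its underside. About 67 mm of floor is free in front of it.
- case: Wooden desk box, fixed to the desk, outside 135 (x) x 200 (y) x 50 mm without lid, walls 7 mm, floor 7 mm thick; inside 120 x 186 x 43 mm. Origin: centre of its underside. Own x points to the back (hinge side, away from the robot), own y to the left along its long side.
- case_lid (a joint): Angle of the box's lid: 0 shut, 1.36-1.48 at the start (nearly upright), 1.48 the limit. The lid is a panel 139 x 204 x 10 mm; its hinge line lies along the box's y, 69 mm behind and 50 mm above the box's origin. A stiff hinge (0.2 N m; the lid stays where it is left): near the free edge it takes about 1 to 2 N to swing shut from behind.
- lid_front_edge (a point): Middle of the lid's free edge (the edge far from the hinge), on the lid's outer face: over the front of the box and 61 mm above the desk when shut, about 190 mm above the desk when open.
- stapler: Red and black stapler on the desk to the right of the box, 36 x 144 x 50 mm; leave it alone. Origin: centre of its underside. The lamp shade (see keys) hangs between the robot and this side of the desk: come to the box round the shade's left side; a hand leaning 25 to 30 degrees, wrist to the left of the fingertips, keeps the forearm clear of it.
- pen_pot: Dark pot with pens on the desk, 84 mm across, 174 mm high; leave it alone. Origin: centre of its underside.
- keys: Bunch of keys on the desk, 104 x 116 x 8 mm; leave it alone. Origin: centre of its underside. Between keys and robot stands a fixed brass desk lamp, to be kept clear of: foot 200 mm across and thin post 510 mm high at x 0.30, y -0.09 m; its shade (cone, 250 mm across at its rim 477 mm above the desk, top at 655 mm) hangs over x 0.29, y 0.09.
- spectacles: Folding spectacles on the desk, 141 x 142 x 42 mm; leave them alone. Origin: centre of the underside.
Things that resemble listed ones, but are neither listed nor needed, are in the scene too. What is shaped like the carton but orange or purple is not meant.

How it is judged:
By the outcome, as a careful person would: the job done as asked, in the order asked, and still so for the second after the job is handed in, with the robot touching nothing.
It also fails if it takes over 45 s, if anything falls off the work surface, if the arm or the gripper's body presses on something with over 40 N, if the wrist force passes 120 N, or if a joint passes its speed limit or range.

ROBOT

A 6-joint arm with a two-finger parallel gripper is mounted at the origin on the work surface; the furniture and walls round the work are solid. World frame = base frame: x ahead of the robot, y to its left, z up, the work surface at z = 0. Lengths are in m, angles in degrees, forces in N, time in s.
With the tool pointing down it reaches from about 0.4 to 0.825 m from the base axis. Payload 7 kg.
Tool frame: the origin (TCP) lies on the centre line of the jaws, within the pads' length; the fingertips stand 19 mm ahead of it and the grasp point (between the pads) is the TCP; z points along the fingers, y is the line along which they close (so a half turn about z gives the same grasp; the last joint's range is limited). The gripper opens to 88 mm and grips with 3 to 60 N. Pads are 19 mm wide; open, the fingers measure 130 mm over their backs; the gripper's body (78 mm by 193 mm) begins 47 mm behind the grasp point.
Start: joints at [89.96, 20.546, 0.682, 0, -70.136, -16.507], TCP at [0.192, 0.647, 0.246] pointing down, gripper open.
Joint ranges: [-176.03, 176.03], [-82.01, 121.73], [-58.28, 71.71], [-173.87, 95.51], [-174.79, -0.11], [-173.66, 173.66]. Speed limits (degrees/s): [136.94, 136.94, 172.46, 180, 180, 180].

INTERFACE

Orientations are given as [roll, pitch, yaw] about the fixed x, y, z axes, in that order (R = Rz(yaw) Ry(pitch) Rx(roll)).
In Python, from plant import * gives the robot as it stands. The module is installed in compiled form; this text tells all that it offers.
- The arm moves only by the tool play_rows, never from a script. Its argument "deltas" is a list of rows, each a list of 6 numbers: the shift along the world's x, y, z scaled (see below), then the turn, a rotation vector about the world's x, y, z scaled (see below). A call has 1 to 10 rows; each row shifts and turns the commanded pose from where the row before left it; what a row does not reach is not made up. The controller multiplies each number of a shift by 800 mm and each number of a turn by 180 degrees. A row lasts 1/10 s, in which the tool goes at most 50 mm and 8.59 degrees, less where a joint would pass 70% of its speed; a pose out of reach is approached as far as the arm can. A call with a number of a shift or a turn outside -1 to 1 is refused whole. A call with a gripper value outside its range is refused whole. "gripper" is the gripper command: -1 is shut, 1 is fully open, values between are in proportion, set as the call begins (left out, the last holds). The fingers move at their own pace and stop on an object; the grip force is fixed at half the most. Time passes only in rows, so rows that do not move let the fingers close. It gives the time, the measured TCP pose, the force, the opening and the grip force at its end, in the units of the state.
- get_obs(): the state, without advancing time (a new reading comes with each control period).
- snapshot(name): name is "scene" or "top" or "wrist"; returns (picture, depth): 420x560x3 uint8, blue, green, red; 420x560 float32, m along the optical axis (not along the pixel's ray), 0 where there is no reading.
- camera_model(name): a dict with "fx", "fy", "cx", "cy" (pixels), "world_to_cam" (4x4, takes a point from world to camera coordinates). Camera axes: x right, y down, z forward; pixel columns grow to the right and rows downward; lengths in m; the calibration is good to about 2 mm. A picture is of the moment at which its call begins: read the wrist's pose just before it. camera_model takes no time and is no camera call; for the wrist camera it gives the pose at the moment of the call.
- close_job(): hands the job in; it is judged then, once.
The state is a dict: "clock": time; "joint_pos": joint angles; "qvel": joint speeds; "tau": joint torques, N m; "tool_pos": TCP position; "orientation": TCP orientation; "force": force on the tool from outside, world axes, zero at the start; "moment": the same for the moment, N m; "opening": finger opening in m; "gripper_force": force on a finger pad.
Only numpy, scipy, OpenCV 4.12 (cv2) and the standard library are available. Lean on these libraries where they do the work, as an engineer would, in place of code of your own. Each camera call takes 0.05 s, during which the arm holds its last target. There are 200 camera calls.

## Working session

There is one attempt and no reset: what is moved stays moved. The work goes in short steps, Python scripts to look and compute and a tool call to move; the robot and the scene stay as the last step left them, time stands still between calls to the robot, and variables do not carry over. Pictures are saved under pics/ and viewed, at most 10 in all, crops included, and the job is handed in when it is done.

Besides the shell and the picture viewer there is one more tool, called by a JSON object that holds its "api" and its "payload", one argument or row to a line. play_rows: Moves the arm, as the interface text tells. Its arguments: {"type":"object","properties":{"deltas":{"type":"array","items":{"type":"array","items":{"type":"number","minimum":-1,"maximum":1}}},"gripper":{"type":"number"}},"required":["deltas"]}

```bash
mkdir -p pics; cat > h.py <<'E'
from plant import *
import numpy as np, cv2
def cloud(name):
    m=camera_model(name); p,d=snapshot(name)
    v,u=np.mgrid[0:420,0:560]
    c=np.stack([(u-m['cx'])/m['fx']*d,(v-m['cy'])/m['fy']*d,d,np.ones_like(d)],-1)
    w=c@np.linalg.inv(m['world_to_cam']).T
    w[d==0]=np.nan
    return p,d,w[...,:3]
E
python3 - <<'E'
from h import *
for n in ('scene','top'):
    p,d,w=cloud(n); cv2.imwrite(f'pics/{n}1.png',p); np.save(n+'.npy',w)
    print(n,camera_model(n)['world_to_cam'].round(3).tolist())
print(get_obs())
E
```

```text
scene [[0.882, -0.472, 0.005, -0.438], [-0.317, -0.599, -0.735, 0.247], [0.35, 0.647, -0.678, 0.813], [0.0, 0.0, 0.0, 1.0]]
top [[-0.014, -1.0, 0.008, 0.064], [-0.981, 0.012, -0.194, 0.531], [0.194, -0.01, -0.981, 1.185], [0.0, 0.0, 0.0, 1.0]]
{'clock': 0.1, 'joint_pos': array([ 8.99605475e+01,  2.05868737e+01,  6.37752900e-01, -1.61204315e-02,
       -7.01349988e+01, -1.65068487e+01]), 'qvel': array([ 0.05355272, -0.11144906,  0.07031443, -0.00960433, -0.07397416,
        0.05293803]), 'tau': array([-9.00665073e-04, -5.84164023e+01,  2.93751651e+01,  7.01545805e+00,
        1.01207089e-02, -5.63801746e-05]), 'tool_pos': array([0.19215029, 0.64664335, 0.24471695]), 'orientation': array([ 1.79915041e+02, -9.37247537e-03, -1.65517832e+01]), 'force': array([ 0.0384118 , -0.0040044 , -1.20701869]), 'moment': array([-0.01103934, -0.0331969 ,  0.05307229]), 'gripper_force': 0.0, 'opening': 0.0875019883769711}
```

View pics/scene1.png

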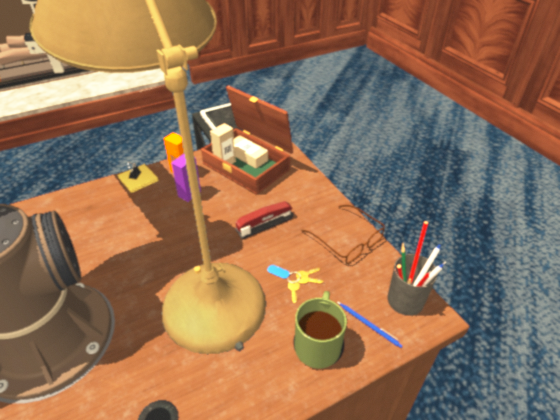

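View pics/top1.png

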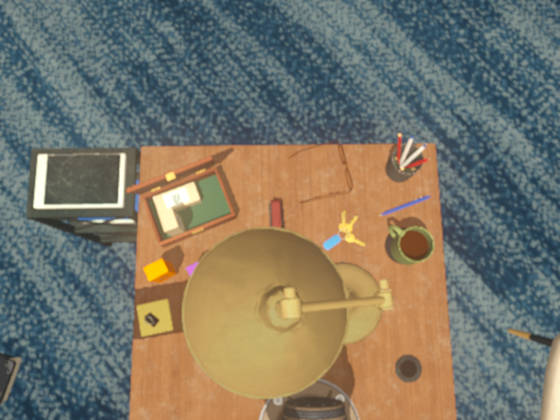

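The scene picture shows the box at about (245,155), with the carton standing at (222,143) and the flat one behind it. An orange and a purple lookalike stand in front of it. The top picture shows the box at (190,205), its lid along (130,188)-(215,160), and a black cabinet to the left. Next I'll measure these.

```bash
python3 - <<'E'
from h import *
w=np.load('top.npy'); p=cv2.imread('pics/top1.png')
for n,(u,v) in dict(case=(235,215),corner_fl=(160,243),corner_fr=(235,210),corner_br=(222,168),cart=(172,222),cart2=(176,192),lidL=(130,189),lidR=(213,161),orange=(157,269),purple=(192,268),cab=(80,180),cabedge=(137,190),stap=(277,210)).items(): print(n,w[v,u].round(3))
cv2.imwrite('pics/crop.png',cv2.resize(p[130:290,100:300],(800,640))[:600])
s=np.load('scene.npy');q=cv2.imread('pics/scene1.png')
cv2.imwrite('pics/crop2.png',cv2.resize(q[75:215,150:330],(771,600),interpolation=cv2.INTER_CUBIC))
E
```

```text
case [0.525 0.179 0.003]
corner_fl [0.449 0.359 0.048]
corner_fr [0.539 0.18  0.001]
corner_br [ 0.653  0.215 -0.005]
cart [0.489 0.316 0.116]
cart2 [0.578 0.324 0.044]
lidL [0.552 0.396 0.188]
lidR [0.628 0.219 0.143]
orange [0.381 0.349 0.109]
purple [0.382 0.269 0.11 ]
cab [ 0.637  0.606 -0.052]
cabedge [0.555 0.387 0.165]
stap [0.529 0.071 0.045]
```

View pics/crop.png

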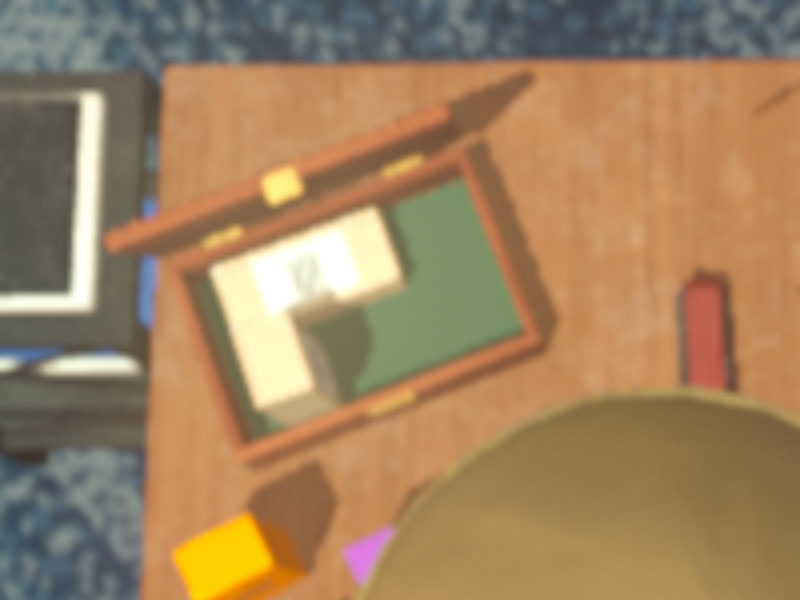

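View pics/crop2.png

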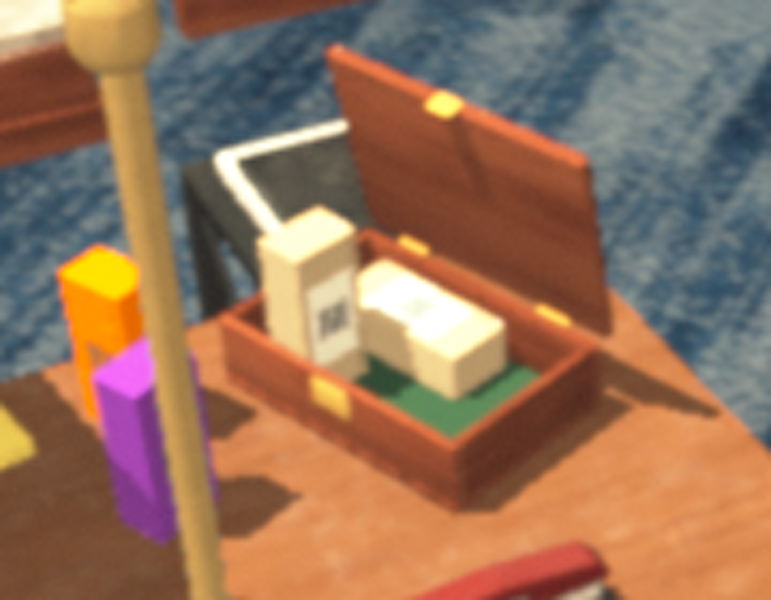

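The crops show the box corners in the top image at about (161,246), (237,215), (217,167) and (141,196). The standing carton's top face is near (168,220), with its label facing right toward the free floor, and the purple and orange lookalikes stand in front of the box.

```bash
python3 - <<'E'
from h import *
w=np.load('top.npy'); m=camera_model('top'); T=np.linalg.inv(m['world_to_cam'])
def ray(u,v,z):
    d=T[:3,:3]@[(u-m['cx'])/m['fx'],(v-m['cy'])/m['fy'],1]; return T[:3,3]+d*(z-T[2,3])/d[2]
C=np.array([ray(100+a/4-.4,130+b/4-.4,.05) for a,b in [(245,463),(548,340),(468,148),(165,265)]])
print(C.round(3),C.mean(0).round(3))
e=C[0]-C[1]; print('y-axis deg',np.degrees(np.arctan2(e[1],e[0]))-90, np.linalg.norm(e), np.linalg.norm(C[1]-C[2]))
for f in('top','scene'):
    W=np.load(f+'.npy').reshape(-1,3)
    k=(W[:,2]>.100)&(W[:,2]<.13)&(W[:,0]>.44)&(W[:,0]<.56)&(W[:,1]>.26)&(W[:,1]<.36)
    P=W[k][:,:2].astype(np.float32); r=cv2.minAreaRect(P); print(f,k.sum(),r,P.mean(0),cv2.boxPoints(r).round(3).tolist(),W[k][:,2].mean())
W=w.reshape(-1,3)
for n,(x0,x1,y0,y1) in dict(orange=(.33,.43,.3,.4),purple=(.33,.45,.22,.3)).items():
    for f in('top','scene'):
        W=np.load(f+'.npy').reshape(-1,3)
        k=(W[:,2]>.09)&(W[:,2]<.13)&(W[:,0]>x0)&(W[:,0]<x1)&(W[:,1]>y0)&(W[:,1]<y1)
        if k.sum()>5:print(n,f,k.sum(),W[k].min(0).round(3),W[k].max(0).round(3))
# lid
W=w.reshape(-1,3);k=(W[:,2]>.15)&(W[:,2]<.22)&(W[:,0]>.5)&(W[:,0]<.7)&(W[:,1]>.18)&(W[:,1]<.43)
P=W[k];print('lid top',P.min(0),P.max(0),P[P[:,1].argmax()],P[P[:,1].argmin()])
s=np.load('scene.npy').reshape(-1,3)
k=(s[:,2]>.19)&(s[:,2]<.6)&(s[:,0]>.3)&(s[:,1]>.2);print('scene tall near',s[k].min(0),s[k].max(0))
k=(W[:,1]>.43)&(W[:,0]>.3);print('cabinet max z',np.nanmax(W[k],0))
E
```

```text
[[0.443 0.356 0.05 ]
 [0.517 0.171 0.05 ]
 [0.641 0.222 0.05 ]
 [0.568 0.41  0.05 ]] [0.543 0.29  0.05 ]
y-axis deg 21.855569151811366 0.1992110716372973 0.13404084811212677
top 325 ((0.4945712387561798, 0.32739147543907166), (0.04863416403532028, 0.03460333123803139), 19.750581741333008) [0.49413517 0.3262171 ] [[0.4659999907016754, 0.33500000834465027], [0.4779999852180481, 0.30300000309944153], [0.5230000019073486, 0.3190000057220459], [0.5120000243186951, 0.35199999809265137]] 0.11363622391833933
scene 250 ((0.49598386883735657, 0.3217560350894928), (0.050633881241083145, 0.0376582145690918), 18.65456199645996) [0.4935842 0.3169781] [[0.4659999907016754, 0.3310000002384186], [0.4779999852180481, 0.29600000381469727], [0.5260000228881836, 0.31200000643730164], [0.5139999985694885, 0.3479999899864197]] 0.11219529658679557
orange top 342 [0.354 0.326 0.091] [0.405 0.382 0.115]
orange scene 235 [0.355 0.319 0.09 ] [0.396 0.378 0.112]
purple top 61 [0.367 0.258 0.1  ] [0.396 0.283 0.113]
purple scene 201 [0.341 0.227 0.09 ] [0.398 0.271 0.112]
lid top [0.54641305 0.21595379 0.15044647] [0.62773487 0.40576078 0.19367183] [0.548846   0.40576078 0.18464548] [0.62061095 0.21595379 0.18437848]
scene tall near [0.57196816 0.21721361 0.19000872] [0.62218997 0.34225632 0.1920177 ]
cabinet max z [1.66061596e+00 1.29795550e+00 1.21790614e-03]
```

{"api": "play_rows", "payload": {
  "deltas": [
    [0,0,0,0,0,0.0427],
    [0,0,0,0,0,0.0427],
    [0,0,0,0,0,0.0427],
    [0,0,0,0,0,0.0427],
    [0,0,0,0,0,0.0427],
    [0,0,0,-0.0387,-0.0155,0],
    [0,0,0,-0.0387,-0.0155,0],
    [0,0,0,-0.0387,-0.0155,0],
    [0,0,0,-0.0387,-0.0155,0],
    [0,0,0,0,0,0]
  ],
  "gripper": -1
}}

```text
clock: 1.1
tool_pos: [0.1906, 0.6472, 0.2388]
orientation: [149.2, 0.3, 22.0]
force: [0.5, -0.0, -2.1]
opening: 0.0132
gripper_force: 0.0
```

{"api": "play_rows", "payload": {
  "deltas": [
    [0.0335,-0.0287,0,0,0,0],
    [0.0335,-0.0287,0,0,0,0],
    [0.0335,-0.0287,0,0,0,0],
    [0.0335,-0.0287,0,0,0,0],
    [0.0335,-0.0287,0,0,0,0],
    [0.0335,-0.0287,0,0,0,0],
    [0.0335,-0.0287,0,0,0,0],
    [0.0335,-0.0287,0,0,0,0],
    [0.0335,-0.0287,0,0,0,0],
    [0.0335,-0.0287,0,0,0,0]
  ]
}}

```text
clock: 2.1
tool_pos: [0.4612, 0.4161, 0.2459]
orientation: [150.1, -0.0, 21.9]
force: [-0.3, 0.4, 0.5]
opening: 0.0003
gripper_force: 0.0
```

```bash
python3 - <<'E'
from h import *
o=get_obs();print(o['tool_pos'],o['orientation'],o['joint_pos'],o['opening'])
cv2.imwrite('pics/s2.png',snapshot('scene')[0])
E
```

```text
[0.4612381  0.4161131  0.24592406] [ 1.50078576e+02 -1.26888908e-02  2.18776278e+01] [ 70.79948405  24.68610633  -6.83854857  19.31955238 -82.37074548
  34.40209848] 0.00033592517513001823
```

View pics/s2.png

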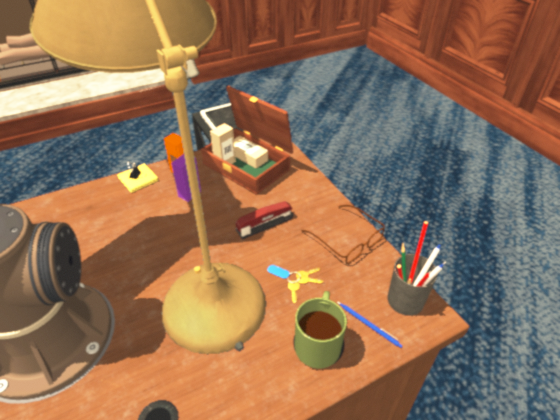

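The hand isn't visible behind the shade; the scene is unchanged, with the carton still standing at (222,143). I'll lower the hand and approach.

{"api": "play_rows", "payload": {
  "deltas": [
    [0,0,-0.043,0,0,0],
    [0,0,-0.043,0,0,0],
    [0,0,-0.043,0,0,0],
    [0,0,-0.043,0,0,0],
    [0,0,0,0,0,0],
    [0.007,-0.0174,0,0,0,0],
    [0.007,-0.0174,0,0,0,0],
    [0.0046,-0.0116,0,0,0,0],
    [0,0,0,0,0,0]
  ]
}}

```text
clock: 3.05
tool_pos: [0.4758, 0.3788, 0.1094]
orientation: [150.1, -0.0, 21.8]
force: [0.4, 0.1, 0.3]
opening: 0.0004
gripper_force: 0.0
```

```bash
python3 - <<'E'
from h import *
for n in('wrist','top'):
    p,d,w=cloud(n); cv2.imwrite(f'pics/{n}3.png',p)
a=cv2.imread('pics/wrist3.png');b=cv2.imread('pics/top3.png')[140:290,100:300]
cv2.imwrite('pics/c3.png',np.hstack([cv2.resize(a,(400,300)),cv2.resize(b,(400,300),interpolation=cv2.INTER_CUBIC)]))
E
```

```text
(no output)
```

View pics/c3.png

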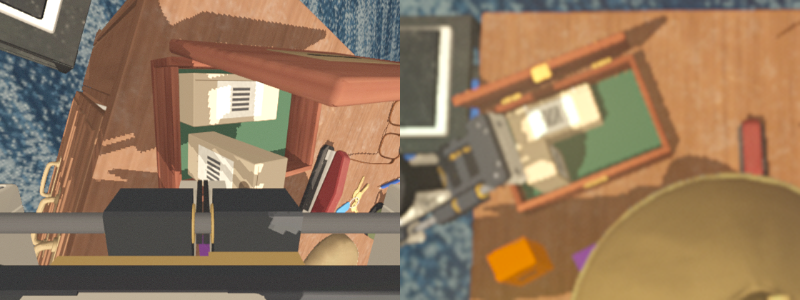

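The wrist view shows the carton top just beyond the closed fingers, at about (235,150) in the left half. The top view shows the hand at the carton's left end. I'll project the expected positions to check the lateral alignment.

```bash
python3 - <<'E'
from h import *
from scipy.spatial.transform import Rotation as R
o=get_obs();r=R.from_euler('xyz',o['orientation'],degrees=True)
m=camera_model('wrist')
def pr(P):
    c=m['world_to_cam']@np.r_[P,1]; return (c[:2]/c[2]*[m['fx'],m['fy']]+[m['cx'],m['cy']]).round(0),c[2].round(3)
tip=o['tool_pos']+r.apply([0,0,.019])
print('tip',tip,pr(tip),[pr(tip+r.apply([0,s*.021,0])) for s in(-1,1)],'tooly',r.apply([0,1,0]),'cam',np.linalg.inv(m['world_to_cam'])[:3,3])
B=np.array([.543,.29]);c,s=np.cos(np.radians(21.8)),np.sin(np.radians(21.8));M=np.array([[c,-s],[s,c]])
print('box TCP',M.T@(o['tool_pos'][:2]-B))
p,d,w=cloud('top')
k=(w[...,2]>.103)&(w[...,2]<.118)&(w[...,0]>.46)&(w[...,0]<.53)&(w[...,1]>.29)&(w[...,1]<.36)
print('carton top pts in box frame',((w[k][:,:2]-B)@M).min(0),((w[k][:,:2]-B)@M).max(0))
p,d,w=cloud('wrist')
k=(w[...,2]>.09)&(w[...,2]<.118)&(w[...,0]>.44)&(w[...,0]<.55)&(w[...,1]>.28)&(w[...,1]<.345)
q=(w[k][:,:2]-B)@M; print('wrist',k.sum(),q.min(0),q.max(0))
h=(w[...,2]<.13)&(np.hypot(w[...,0]-tip[0],w[...,1]-tip[1])<.06)&(d<.2)&(d>0);print(h.sum(),[w[h].min(0),w[h].max(0)] if h.sum() else 0)
for v in range(160,330,20): print(v,d[v,200:380:20].round(3))
E
```

```text
tip [0.47912958 0.37144953 0.0925797 ] (array([283., 269.]), np.float64(0.177)) [(array([244., 269.]), np.float64(0.177)), (array([321., 269.]), np.float64(0.177))] tooly [ 0.32191094 -0.80450121  0.49915042] cam [0.52771111 0.47602846 0.23065215]
box TCP [-0.02907654  0.10882801]
carton top pts in box frame [-0.05507781  0.03476917] [-0.00567137  0.06961297]
wrist 2435 [-0.03299983  0.03328425] [-0.00409127  0.06901452]
5660 [array([0.47940059, 0.31581381, 0.04156748]), array([0.53573109, 0.39903101, 0.12999842])]
160 [0.23  0.232 0.201 0.233 0.216 0.225 0.231 0.24  0.251]
180 [0.236 0.239 0.205 0.249 0.258 0.269 0.278 0.291 0.3  ]
200 [0.238 0.246 0.209 0.254 0.237 0.22  0.221 0.222 0.307]
220 [0.244 0.251 0.217 0.259 0.24  0.215 0.196 0.179 0.181]
240 [0.248 0.257 0.222 0.266 0.243 0.219 0.198 0.181 0.167]
260 [0.252 0.261 0.227 0.159 0.163 0.16  0.201 0.182 0.172]
280 [0.087 0.086 0.087 0.086 0.143 0.086 0.088 0.087 0.088]
300 [0.079 0.079 0.079 0.079 0.09  0.079 0.079 0.079 0.079]
320 [0.081 0.08  0.08  0.079 0.088 0.081 0.081 0.08  0.08 ]
```

{"api": "play_rows", "payload": {
  "deltas": [
    [0.0037,-0.0093,0,0,0,0],
    [0.0037,-0.0093,0,0,0,0],
    [0.0037,-0.0093,0,0,0,0],
    [0.0028,-0.007,0,0,0,0],
    [0.0028,-0.007,0,0,0,0]
  ]
}}

```text
clock: 3.75
tool_pos: [0.4887, 0.3461, 0.108]
orientation: [150.0, 0.0, 21.9]
force: [-0.4, 0.4, -0.1]
opening: 0.0005
gripper_force: 0.1
```

{"api": "play_rows", "payload": {
  "deltas": [
    [0.0028,-0.007,0,0,0,0],
    [0.0028,-0.007,0,0,0,0],
    [0.0028,-0.007,0,0,0,0],
    [0.0028,-0.007,0,0,0,0]
  ]
}}

```text
clock: 4.15
tool_pos: [0.4976, 0.3239, 0.1079]
orientation: [150.0, 0.0, 21.9]
force: [0.1, 0.0, 0.3]
opening: 0.0005
gripper_force: 0.0
```

```bash
cat > st.py <<'E'
from h import *
import sys
B=np.array([.543,.29]);c,s=np.cos(np.radians(21.8)),np.sin(np.radians(21.8));M=np.array([[c,-s],[s,c]])
o=get_obs();print(o['tool_pos'],o['orientation'],'boxTCP',M.T@(o['tool_pos'][:2]-B),o['force'])
p,d,w=cloud('top')
b=np.dstack([(w[...,:2]-B)@M,w[...,2]])
for x in (-.05,-.04,-.03,-.02,-.01,0): # height profile along box y, 10mm bins, at x strip
    L=[]
    for y in np.arange(-.095,.1,.01):
        k=(abs(b[...,0]-x)<.005)&(abs(b[...,1]-y)<.005); L.append(int(round(1000*np.nanmedian(b[k][:,2]))) if k.any() else -1)
    print(x,L)
E
python3 st.py
```

```text
[0.49763122 0.32389747 0.10792921] [1.49982556e+02 3.04094656e-02 2.18742810e+01] boxTCP [-0.02953584  0.04832182] [0.12647266 0.00424056 0.31640871]
-0.05 [48, 7, 8, 6, 9, 8, 10, 93, 100, 106, 200, 93, 81, 70, 176, 185, 186, 191, 193, 194]
-0.04 [46, 8, 8, 8, 8, 9, 8, 93, 102, 109, 205, 231, 224, 218, 51, 93, 178, 192, 194, 215]
-0.03 [46, 7, 8, 7, 8, 7, 9, 94, 104, 109, 204, 232, 225, 220, 167, 182, 178, 191, 195, 255]
-0.02 [47, 8, 7, 8, 7, 7, 8, 95, 106, 111, 205, 231, 226, 220, 170, 182, 179, 194, 196, 220]
-0.01 [46, 8, 9, 8, 8, 9, 8, 93, 105, 111, 208, 231, 225, 220, 206, 188, 194, 196, 202, 219]
0 [48, 9, 9, 8, 8, 8, 8, 9, -1, 194, 218, 231, 226, 220, 193, 195, 192, 177, 198, 212]
```

{"api": "play_rows", "payload": {
  "deltas": [
    [0.0028,-0.007,0,0,0,0],
    [0.0028,-0.007,0,0,0,0],
    [0.0028,-0.007,0,0,0,0],
    [0.0028,-0.007,0,0,0,0],
    [0,0,0,0,0,0]
  ]
}}

```text
clock: 4.7
tool_pos: [0.5065, 0.301, 0.108]
orientation: [150.0, 0.0, 21.8]
force: [-0.2, -0.3, -0.5]
opening: 0.0002
gripper_force: 0.0
```

```bash
python3 st.py
```

```text
[0.5065108  0.30103267 0.10796852] [1.49971132e+02 4.72427248e-02 2.18329698e+01] boxTCP [-0.02978253  0.02379459] [-0.19563303 -0.33818919 -0.45391278]
-0.05 [48, 8, 13, 41, 41, 40, 41, 195, 223, 226, 219, 44, 174, 194, 194, 193, 195, 221, 255, 304]
-0.04 [46, 9, 11, 41, 39, 41, 41, 195, 221, 226, 220, 41, 42, 182, 177, 185, 201, 257, 297, 316]
-0.03 [44, 7, 12, 40, 42, 42, 41, 192, 226, 227, 221, 41, 170, 182, 181, 192, 206, 262, 302, 321]
-0.02 [48, 8, 12, 42, 41, 41, 40, 195, 226, 229, 222, 219, 176, 182, 184, 195, 203, 260, 302, 318]
-0.01 [44, 8, 7, 41, 41, 41, 41, 195, 229, 228, 222, 217, 184, 197, 196, 196, 207, 256, 292, 311]
0 [48, 7, 8, 10, 9, 8, 9, 194, 227, 228, 222, 220, 191, 185, 179, 177, 207, 249, 282, 298]
```

The carton lies flat: its top is at 41 mm, from box y ≈ -0.07 to at least 0.02. Now I'll rise and go over behind the lid.

{"api": "play_rows", "payload": {
  "deltas": [
    [0,0,0.048,0,0,0],
    [0,0,0.048,0,0,0],
    [0,0,0.048,0,0,0],
    [0,0,0.048,0,0,0],
    [0,0,0.048,0,0,0],
    [0.0378,0.0273,0,0,0,0],
    [0.0378,0.0273,0,0,0,0],
    [0.0378,0.0273,0,0,0,0],
    [0.0378,0.0273,0,0,0,0],
    [0,0,0,0,0,0]
  ]
}}

```text
clock: 5.75
tool_pos: [0.6298, 0.391, 0.2967]
orientation: [149.9, 0.2, 21.8]
force: [0.3, 0.5, -0.8]
opening: 0.0001
gripper_force: 0.0
```

```bash
python3 - <<'E'
from h import *
B=np.array([.543,.29]);c,s=np.cos(np.radians(21.8)),np.sin(np.radians(21.8));M=np.array([[c,-s],[s,c]])
o=get_obs();print(o['tool_pos'],o['orientation'],M.T@(o['tool_pos'][:2]-B),o['joint_pos'].round(1))
for n in('top','wrist','scene'):
    p,d,w=cloud(n); cv2.imwrite(f'pics/{n}4.png',p)
    b=np.dstack([(w[...,:2]-B)@M,w[...,2]])
    for z in(.12,.15,.18,.19):
        k=(abs(b[...,2]-z)<.006)&(abs(b[...,1])<.11)&(b[...,0]>.02)&(b[...,0]<.11)
        if k.sum()>3: print(n,z,k.sum(),b[k].min(0).round(3),b[k].max(0).round(3))
    k=(b[...,2]<.055)&(b[...,2]>.035)&(b[...,0]<.008)&(b[...,0]>-.057)&(abs(b[...,1])<.09)
    print('flat',n,k.sum(),b[k].min(0).round(3),b[k].max(0).round(3))
a=cv2.imread('pics/wrist4.png');t=cv2.imread('pics/top4.png')[140:290,100:300]
cv2.imwrite('pics/c4.png',np.hstack([cv2.resize(a,(400,300)),cv2.resize(t,(400,300),interpolation=cv2.INTER_CUBIC)]))
E
```

```text
[0.62978428 0.39097088 0.29674791] [149.88184498   0.15914072  21.84290669] [0.11807532 0.06152114] [ 57.5  31.6   9.3  24.  -86.8  48.9]
top 0.12 53 [ 0.055 -0.096  0.114] [0.058 0.099 0.126]
top 0.15 45 [ 0.049 -0.085  0.144] [0.052 0.102 0.156]
top 0.18 193 [ 0.037 -0.098  0.174] [0.055 0.103 0.186]
top 0.19 397 [ 0.035 -0.098  0.184] [0.054 0.105 0.193]
flat top 839 [-0.057 -0.09   0.035] [0.008 0.073 0.051]
wrist 0.12 1245 [ 0.059 -0.098  0.114] [0.071 0.104 0.126]
wrist 0.15 991 [ 0.057 -0.099  0.144] [0.065 0.104 0.156]
wrist 0.18 362 [ 0.054 -0.099  0.174] [ 0.058 -0.004  0.186]
wrist 0.19 344 [ 0.037 -0.099  0.184] [ 0.056 -0.001  0.192]Traceback (most recent call last):
  File "<stdin>", line 11, in <module>
    return umr_minimum(a, axis, None, out, keepdims, initial, where)
ValueError: zero-size array to reduction operation minimum which has no identity
```

{"api": "play_rows", "payload": {
  "deltas": [
    [0,0,-0.046,0,0,0],
    [0,0,-0.046,0,0,0],
    [0,0,-0.046,0,0,0],
    [0,0,0,0,0,0],
    [-0.0255,-0.0102,0,0,0,0],
    [-0.02,-0.008,0,0,0,0],
    [0,0,0,0,0,0]
  ]
}}

```text
clock: 6.55
tool_pos: [0.5899, 0.3749, 0.193]
orientation: [150.1, -0.1, 22.0]
force: [-0.7, 0.7, 1.0]
opening: 0.0004
gripper_force: 0.0
```

{"api": "play_rows", "payload": {
  "deltas": [
    [-0.0116,-0.0046,0,0,0,0],
    [-0.0088,-0.0035,-0.0017,0,0,0],
    [-0.0088,-0.0035,-0.0017,0,0,0],
    [-0.0088,-0.0035,-0.0017,0,0,0],
    [-0.0083,-0.0033,-0.0035,0,0,0],
    [-0.0083,-0.0033,-0.0035,0,0,0],
    [-0.0083,-0.0033,-0.0035,0,0,0],
    [0,0,0,0,0,0]
  ]
}}

```text
clock: 7.35
tool_pos: [0.5396, 0.354, 0.1764]
orientation: [149.9, 0.1, 21.9]
force: [0.3, 0.5, -0.9]
opening: 0.0008
gripper_force: 0.0
```

```bash
python3 - <<'E'
from h import *
B=np.array([.543,.29]);c,s=np.cos(np.radians(21.8)),np.sin(np.radians(21.8));M=np.array([[c,-s],[s,c]])
o=get_obs();print(o['tool_pos'],o['orientation'],M.T@(o['tool_pos'][:2]-B),o['force'])
p,d,w=cloud('top');cv2.imwrite('pics/t5.png',p)
b=np.dstack([(w[...,:2]-B)@M,w[...,2]])
for x in np.arange(-.07,.08,.01):
    k=(abs(b[...,0]-x)<.005)&(abs(b[...,1]+.06)<.02);print(x.round(3),np.nanmedian(b[k][:,2]).round(3),end=' ')
cv2.imwrite('pics/c5.png',cv2.resize(p[140:290,100:300],(800,600),interpolation=cv2.INTER_CUBIC))
E
```

```text
[0.53957305 0.35403948 0.17642944] [1.49938642e+02 1.17113976e-01 2.18743950e+01] [0.02060033 0.06073241] [ 0.33220404  0.51468983 -0.8572911 ]
-0.07 0.008 -0.06 0.048 -0.05 0.04 -0.04 0.04 -0.03 0.04 -0.02 0.041 -0.01 0.044 0.0 0.164 0.01 0.011 0.02 0.011 0.03 0.011 0.04 0.112 0.05 0.099 0.06 0.083 0.07 0.069 0.08 0.061
```

View pics/c5.png

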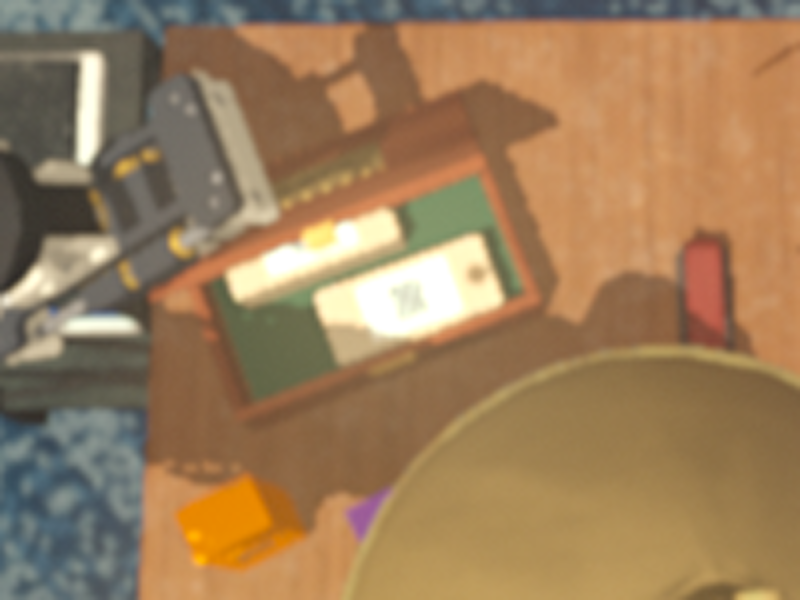

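The carton lies flat beside the other one, at about (410,300), and the lid is roughly half over. I'll carry on along the arc.

{"api": "play_rows", "payload": {
  "deltas": [
    [-0.0083,-0.0033,-0.0098,0,0,0],
    [-0.0083,-0.0033,-0.0098,0,0,0],
    [-0.0064,-0.0026,-0.0068,0,0,0],
    [-0.0064,-0.0026,-0.0068,0,0,0],
    [-0.0064,-0.0026,-0.0068,0,0,0],
    [-0.005,-0.002,-0.0079,0,0,0],
    [-0.005,-0.002,-0.0079,0,0,0],
    [-0.005,-0.002,-0.0079,0,0,0]
  ]
}}

```text
clock: 8.2
tool_pos: [0.4997, 0.3384, 0.1256]
orientation: [150.0, 0.0, 21.9]
force: [1.1, -0.2, 0.6]
opening: 0.0005
gripper_force: 0.5
```

{"api": "play_rows", "payload": {
  "deltas": [
    [-0.0034,-0.0014,-0.009,0,0,0],
    [-0.0034,-0.0014,-0.009,0,0,0],
    [-0.0034,-0.0014,-0.009,0,0,0],
    [-0.0014,-0.0006,-0.008,0,0,0],
    [-0.0014,-0.0006,-0.008,0,0,0],
    [0,0,0,0,0,0]
  ]
}}

```text
clock: 8.8
tool_pos: [0.4892, 0.3336, 0.0907]
orientation: [149.9, 0.1, 21.9]
force: [0.1, -0.3, 1.1]
opening: 0.0003
gripper_force: 0.0
```

Now small downward steps until the force rises.

{"api": "play_rows", "payload": {
  "deltas": [
    [0,0,-0.005,0,0,0],
    [0,0,-0.005,0,0,0],
    [0,0,0,0,0,0]
  ]
}}

```text
clock: 9.1
tool_pos: [0.4897, 0.3342, 0.0835]
orientation: [150.0, 0.0, 21.9]
force: [0.4, 0.5, 0.5]
opening: 0.0006
gripper_force: 0.0
```

{"api": "play_rows", "payload": {
  "deltas": [
    [0,0,-0.002,0,0,0],
    [0,0,-0.001,0,0,0],
    [0,0,0,0,0,0]
  ]
}}

```text
clock: 9.4
tool_pos: [0.4898, 0.3343, 0.0829]
orientation: [149.9, -0.0, 21.9]
force: [-4.2, -0.8, 11.7]
opening: 0.0001
gripper_force: 6.0
```

{"api": "play_rows", "payload": {
  "deltas": [
    [0,0,0.03,0,0,0],
    [0,0,0.045,0,0,0],
    [0,0,0.045,0,0,0],
    [0,0,0.045,0,0,0],
    [-0.03,0.04,0,0,0,0],
    [-0.03,0.04,0,0,0,0],
    [-0.03,0.04,0,0,0,0],
    [-0.03,0.04,0,0,0,0],
    [-0.03,0.04,0,0,0,0],
    [0,0,0,0,0,0]
  ]
}}

```text
clock: 10.4
tool_pos: [0.3673, 0.498, 0.2126]
orientation: [150.0, -0.0, 22.1]
force: [0.6, -0.6, -1.1]
opening: 0.0003
gripper_force: 0.0
```

```bash
python3 - <<'E'
from h import *
B=np.array([.543,.29]);c,s=np.cos(np.radians(21.8)),np.sin(np.radians(21.8));M=np.array([[c,-s],[s,c]])
o=get_obs();print(o['tool_pos'],o['force'])
p,d,w=cloud('top')
b=np.dstack([(w[...,:2]-B)@M,w[...,2]])
for y in(-.07,0,.07):
  for x in np.arange(-.07,.08,.01):
    k=(abs(b[...,0]-x)<.005)&(abs(b[...,1]-y)<.02);print(np.nanmean(b[k][:,2]).round(4),end=' ')
  print()
q=snapshot('scene')[0]
cv2.imwrite('pics/c6.png',np.hstack([cv2.resize(p[140:290,100:300],(400,300)),cv2.resize(q[75:210,150:330],(400,300))]))
E
```

```text
[0.36726596 0.49801849 0.21262554] [ 0.64886076 -0.61379274 -1.05467517]
0.0225 0.0604 0.0603 0.0602 0.0599 0.0601 0.0601 0.0609 0.06 0.0608 0.0601 0.0606 0.0603 0.0607 0.0592 nan 
0.0233 0.0597 0.0607 0.0602 0.0601 0.0604 0.0603 0.061 0.0607 0.0607 0.0604 0.0599 0.0602 0.0601 0.0599 nan 
0.0214 0.0606 0.06 0.0605 0.0601 0.0603 0.0601 0.0606 0.0605 0.0603 0.0602 0.0604 0.0603 0.0606 0.0589 nan <stdin>:8: RuntimeWarning: Mean of empty slice
```

View pics/c6.png

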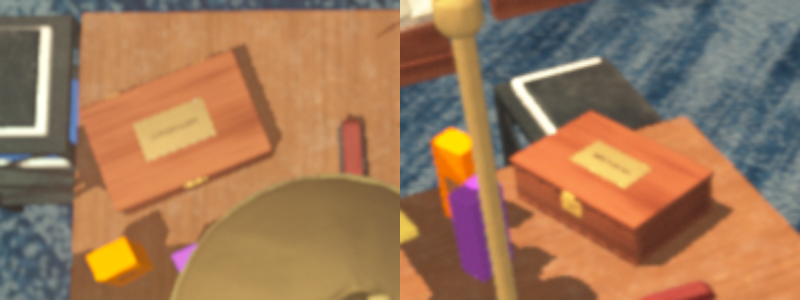

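The lid is level at 60 mm all over and fully shut, at (175,130) in the left half. The other things in view haven't moved and the arm is clear, so I'm handing in.

```bash
python3 -c "
from plant import *
print(close_job())"
```

```text
the job is handed in; nothing more can be done
None
```

The carton lies flat along the front of the box beside the other one, the lid is fully shut, and the arm is clear; I handed the job in at about 10.5 s, and no verdict was returned.

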